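Ballast a wire tension stand and draw its ratchet three clicks

TASK

Set up the wire tension stand: tip all six steel balls out of the blue cup into the stand's red square weight pan and stand the cup upright on the bench again. Then take the black grip of the stand's ratchet lever, pull it up and over (away from the edge it leans towards) by exactly three clicks, never a fourth, and finish while still holding the grip there, without letting go. Leave everything else on the bench where it is.

Things in the scene. Friction and masses are not known exactly. Their poses are not given: they have to be found in the camera images.
- cup_center (a point): centre (half-way up) of the loose blue plastic cup: straight round cup, 54 mm outside diameter, 80 mm tall, 3 mm wall, smooth, open at the top, z axis up through its mouth. About 0.08 kg empty; the six balls lie loose on its bottom, up to about 35 mm deep. It stands on the bench.
- cup: the same blue cup, origin at the centre of its underside, z up through the mouth
- stand: the wire tension stand, bolted down; origin under its middle, on the bench, z up. Grey base plate 200 mm along x by 300 mm along y, 12 mm thick. The weight pan lies 60 mm from the origin towards +y, the lever hinge 100 mm towards -y; a small copper spool (top 42 mm above the bench) stands at the +x edge, as does a pawl housing behind the lever (top 67 mm)
- pan (a point): centre of the inner floor of the stand's red square weight pan, 16 mm above the bench. Open at the top, 122 mm square inside, 4 mm walls, rim 51 mm above this point (67 mm above the bench). x and y run along its sides and are those of the stand, z up
- lever_hinge (a point): the lever's hinge axis, 55 mm above the bench, in the plane of the lever arm; axes as the stand's, the lever turns about the y axis
- grip: black grip bar at the end of the lever: round, 16 mm in diameter, 74 mm long, lying along the hinge axis (the stand's y), sticking out towards the stand's -y from the flat steel lever arm (6 mm thick). Origin on its axis at about mid-length, 42 mm out from the arm and 120 mm from the hinge axis. It turns freely on its own axis (a sleeve), so its x and z may point anywhere; about 160 mm above the bench at lever value 0
- lever (a joint): lever angle, rad. 0 = stop, arm leaning 0.5 from upright to the stand's +x; grows as the grip goes up and over to its -x; max 1.4. Starts at 0 to 0.12, slack, stays where left. A spring pawl rides 5 teeth: force at the grip climbs to 3-7 N, then flips to a forward shove of about 10 N as the pawl drops (the click). Clicks at 0.32, 0.56, 0.80, 1.04, 1.28; it seats about 0.08 past each and resists going back there
- ball0_center (a point): centre of one of the six loose steel balls, 17 mm in diameter, 20 g, in the blue cup at the start
- ball1_center (a point): centre of one of the six loose steel balls, 17 mm in diameter, 20 g, in the blue cup at the start
- ball2_center (a point): centre of one of the six loose steel balls, 17 mm in diameter, 20 g, in the blue cup at the start
- ball3_center (a point): centre of one of the six loose steel balls, 17 mm in diameter, 20 g, in the blue cup at the start
- ball4_center (a point): centre of one of the six loose steel balls, 17 mm in diameter, 20 g, in the blue cup at the start
- ball5_center (a point): centre of one of the six loose steel balls, 17 mm in diameter, 20 g, in the blue cup at the start
- empty_cup: bystander: empty white cup of the same size as the blue one; origin under its centre
- meter: bystander: yellow multimeter lying on the bench, 150 x 75 x 36 mm; origin under its centre
- spool: bystander: loose copper spool, 80 mm diameter, 70 mm tall; origin under its centre
- dispenser: bystander: red tape dispenser with a yellow roll, 120 x 50 mm, 104 mm tall; origin under its centre
- driver: bystander: screwdriver with an orange handle lying on the bench, about 200 mm long; origin under its middle

How it is judged:
By the outcome, as a careful person would: the job done as asked, in the order asked, and still so for the second after the job is handed in, while the arm keeps its last pose, push and grip.
It also fails if it takes over 72 s, if anything falls off the work surface, if the arm or the gripper's body presses on something with over 40 N, if the wrist force passes 120 N, or if a joint passes its speed limit or range.

ROBOT

A 6-joint arm with a two-finger parallel gripper is mounted at the origin on the work surface. World frame = base frame: x ahead of the robot, y to its left, z up, the work surface at z = 0. Lengths are in m, angles in rad, forces in N, time in s.
With the tool pointing down it reaches from about 0.425 to 0.95 m from the base axis. Payload 3.5 kg.
Tool frame: the origin (TCP) lies on the mounting face of the last link; the fingertips stand 173 mm ahead of it and the grasp point (between the pads) lies 155 mm ahead of it; z points along the fingers, y is the line along which they close (so a half turn about z gives the same grasp; the last joint's range is limited). The gripper opens to 85 mm and grips with 20 to 120 N. Pads are 22 mm wide; open, the fingers measure 114 mm over their backs; the gripper's body (76 mm by 85 mm) begins 54 mm behind the grasp point. The pads swing forward as they close: fully open they stand 13 mm farther back than shut.
Start: joints at [-1.451, 0.286, 1.577, -0, 1.279, -0.15], TCP at [0.18, -0.651, 0.405] pointing down, gripper open.
Joint ranges: [-2.77, 2.77], [-0.9, 2.22], [0.21, 2.48], [-1.53, 4.67], [0.24, 2.81], [-2.84, 2.84]. Speed limits (rad/s): [2.79, 2.79, 3.14, 3.14, 3.14, 3.14].

INTERFACE

Orientations are given as a unit quaternion [w, x, y, z].
In Python, from bench import sense, grab_frame, hand_in, spot_in, masks_of gives the robot as it stands.
- The arm moves only by the shell command python3 -m handwheel 'ROWS' [FORCE]. ROWS is a JSON object of lists of equal length, an entry for each row: "gripper": the opening, from -1 (shut) to 1 (fully open), so that 0 is half open; "dp": the shift along the world's x, y, z as a fraction of full scale, a list of three; "rot": the turn, a rotation vector about the world's x, y, z as a fraction of full scale, a list of three. A call has 1 to 20 rows; each row shifts and turns the commanded pose from where the row before left it; what a row does not reach is not made up. Full scale, the value 1, is 15 cm for a shift and 360 degrees for a turn. A row lasts 1/8 s, in which the tool goes at most 62.5 mm and 10.7 degrees, less where a joint would pass 70% of its speed; a pose out of reach is approached as far as the arm can. A call with a number of a shift or a turn outside -1 to 1 is refused whole. A call with a gripper value outside its range is refused whole. The fingers move at their own pace and stop on an object; FORCE is the grip in N (left out, the last holds). Time passes only in rows, so rows that do not move let the fingers close. It gives the time, the measured TCP pose, the force, the opening and the grip force at its end, in the units of the state.
- sense(): the state, without advancing time (a new reading comes with each control period).
- grab_frame(name): name is "scene" or "top"; returns a dict with "pixels" (384x512x3 uint8, red, green, blue), "z_map" (384x512 float32, m along the optical axis (not along the pixel's ray), 0 where there is no reading), "fov_y" (degrees; the focal length in pixels is half the picture's height over the tangent of half this angle, whatever the lens; pixels are square), "cx", "cy" (the principal point, pixels), "k1" (the pictures are not rectified: a ray, as slopes to the right and down, at radius r is drawn at 1 + k1 r^2 times it, then the intrinsics apply), "xyz" and "rotation" of the camera in the world. Camera axes: x right, y up, looking along -z (the intrinsics and any distortion apply to the point x, -y, -z); pixel columns grow to the right and rows downward; lengths in m; the calibration is good to about 2 mm. A picture is of the moment at which its call begins.
- hand_in(): hands the job in; it is judged then, once.
Trained networks look in the newest picture that a camera, given by its name, has taken for a name from the list of things; names that differ only in an ending like _2 or _b are one class to them, and where a whole thing is asked for, a point or a joint stands for the part that bears it (a point fixed in the world has none). Each returns a list of dicts, best first, with "score" (0 to 1); they miss things now and then, are a little off and sometimes report something else, mostly with a low value. They report only what shows in the picture. A call takes as long as a camera call.
- spot_in(camera, name): "position" ([x, y, z] in m, in the coordinates of the camera as it stood for that picture, good to about 4 mm: the middle of the surface that is visible of it).
- masks_of(camera, name): "region" (384x512 bool, what is visible of it).
The state is a dict: "t": time; "joint_positions": joint angles; "joint_velocities": joint speeds; "effort": joint torques, N m; "tool_pos": TCP position; "tcp_rot": TCP orientation; "contact_force": force on the tool from outside, world axes, zero at the start; "torque": the same for the moment, N m; "opening": finger opening in m; "grasp_force": force on a finger pad.
Only numpy, scipy, OpenCV 4.12 (cv2) and the standard library are available. Lean on these libraries where they do the work, as an engineer would, in place of code of your own. Each camera call takes 0.05 s, during which the arm holds its last target. There are 200 camera calls.

## Working session

There is one attempt and no reset: what is moved stays moved. The work goes in short steps, Python scripts to look and compute and a shell command to move; the robot and the scene stay as the last step left them, time stands still between calls to the robot, and variables do not carry over. Pictures are saved under pics/ and viewed, at most 10 in all, crops included, and the job is handed in when it is done.

```bash
mkdir -p pics; ls
cat > h.py <<'E'
import numpy as np, cv2
from scipy.spatial.transform import Rotation as R
from bench import sense, grab_frame, hand_in, spot_in, masks_of
def camrot(f):
    r=np.array(f["rotation"],float)
    return r if r.shape==(3,3) else R.from_quat(np.roll(r,-1)).as_matrix()
def toworld(f,p): return camrot(f)@np.array(p)+np.array(f["xyz"])
def cloud(f):
    h,w=f["z_map"].shape; F=h/2/np.tan(np.radians(f["fov_y"])/2)
    K=np.array([[F,0,f["cx"]],[0,F,f["cy"]],[0,0,1]]);u,v=np.meshgrid(np.arange(w),np.arange(h))
    n=cv2.undistortPoints(np.stack([u,v],-1).reshape(-1,1,2).astype(float),K,np.array([f["k1"],0,0,0,0.])).reshape(h,w,2)
    z=f["z_map"]; P=np.stack([n[...,0]*z,-n[...,1]*z,-z],-1)
    return P@camrot(f).T+np.array(f["xyz"])
def save(f,n): cv2.imwrite(f"pics/{n}.png",f["pixels"][...,::-1])
E
python3 - <<'E'
from h import *
print(sense())
for c in("scene","top"):
    f=grab_frame(c); save(f,c+"0"); C=cloud(f); print(c,f["xyz"],f["rotation"],f["k1"],f["fov_y"])
    for n in("cup","stand","pan","grip","empty_cup","meter","spool","dispenser","driver"):
        for d in spot_in(c,n)[:2]: print(n,round(d["score"],2),toworld(f,d["position"]).round(3))
        m=masks_of(c,n)
        if m:
            r=m[0]["region"]&(f["z_map"]>0); p=C[r]
            if len(p): print("   mask",round(m[0]["score"],2),r.sum(),np.percentile(p,[2,50,98],axis=0).round(3).tolist())
E
```

```text
pics
{'t': 0.0, 'joint_positions': array([-1.45097227e+00,  2.87210106e-01,  1.57820182e+00, -2.62929498e-05,
        1.27859444e+00, -1.49995165e-01]), 'joint_velocities': array([-0.00230131,  0.00077238,  0.0007985 ,  0.00064274, -0.00130762,
       -0.00010944]), 'effort': array([ 5.65920345e-04, -4.05975437e+01, -2.92628521e+01, -6.04482830e-05,
        5.82964291e-03,  9.00569347e-06]), 'tool_pos': array([ 0.17992531, -0.65031547,  0.40330361]), 'tcp_rot': array([-1.20690800e-03,  9.90912260e-01,  1.34504413e-01,  5.62218346e-06]), 'contact_force': array([-0.90600664,  0.29677916, -0.43270382]), 'torque': array([-0.00098821,  0.02205756,  0.02152752]), 'grasp_force': 0.0, 'opening': 0.08539320411668629}
scene [1.09052052 0.54017299 1.0847035 ] [0.37387557 0.12651931 0.29433206 0.87038989] -0.1286212009003375 51.91810319542831
cup 0.74 [0.612 0.3   0.05 ]
   mask 0.55 466 [[0.56, 0.275, 0.001], [0.607, 0.3, 0.047], [0.636, 0.326, 0.082]]
stand 0.98 [ 0.563 -0.059  0.017]
   mask 0.87 4492 [[0.459, -0.209, 0.008], [0.564, -0.056, 0.017], [0.652, 0.076, 0.166]]
pan 0.71 [0.615 0.44
[... 1340 characters left out ...]
0.173], [0.606, -0.155, 0.179]]
empty_cup 0.63 [ 0.543 -0.069  0.013]
empty_cup 0.55 [0.453 0.224 0.025]
   mask 0.69 330 [[0.422, 0.194, 0.0], [0.45, 0.225, 0.022], [0.472, 0.245, 0.084]]
meter 0.61 [ 0.65  -0.391  0.072]
meter 0.57 [0.761 0.247 0.029]
   mask 0.75 1081 [[0.69, 0.208, 0.017], [0.755, 0.245, 0.032], [0.828, 0.284, 0.04]]
spool 0.74 [ 0.647 -0.393  0.069]
   mask 0.6 744 [[0.62, -0.432, 0.001], [0.651, -0.388, 0.07], [0.691, -0.356, 0.077]]
dispenser 0.81 [0.582 0.434 0.068]
   mask 0.66 875 [[0.528, 0.417, 0.001], [0.58, 0.436, 0.056], [0.64, 0.476, 0.107]]
driver 0.78 [ 0.376 -0.415  0.024]
   mask 0.7 301 [[0.324, -0.449, 0.0], [0.365, -0.42, 0.024], [0.409, -0.392, 0.03]]
```

View pics/scene0.png

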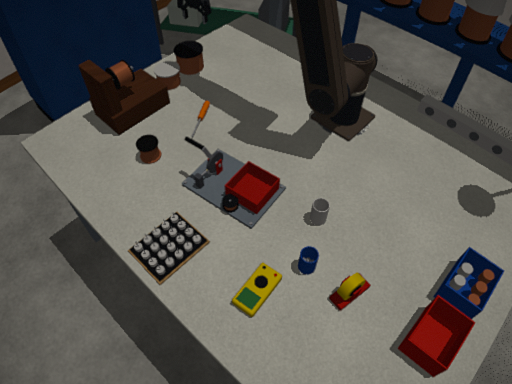

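View pics/top0.png

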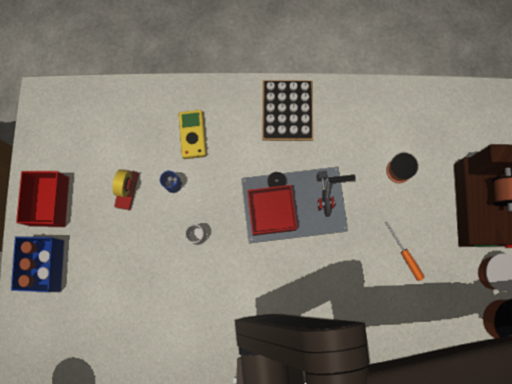

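Run:
```python
from h import *
f={c:grab_frame(c) for c in("scene","top")}
P=[];Cc=[]
for c in f:
    C=cloud(f[c]);ok=f[c]["z_map"]>0;P.append(C[ok]);Cc.append(f[c]["pixels"][ok].astype(int))
def circ(p):
    A=np.c_[2*p,np.ones(len(p))];s=np.linalg.lstsq(A,(p**2).sum(1),rcond=None)[0];return s[:2].round(4),np.sqrt(s[2]+s[:2]@s[:2]).round(4)
for k,(p,c) in enumerate(zip(P,Cc)):
    print("cam",k)
    for x,y in((.605,.3),(.45,.22)):
        m=(abs(p[:,:2]-[x,y]).max(1)<.045)&(p[:,2]>.072)
        q=p[m]; print("rim",circ(q[:,:2]) if len(q)>5 else len(q),q.min(0).round(3),q.max(0).round(3))
        r=cv2.minEnclosingCircle(q[:,:2].astype(np.float32));print(np.round(r[0],4),r[1])
    red=(c[:,0]>110)&(c[:,1]<80)&(c[:,2]<80)&(p[:,0]<.7)&(p[:,1]<.2)&(p[:,1]>-.25)
    q=p[red&(p[:,2]>.06)&(p[:,2]<.075)]
    if len(q): print("pan rim",cv2.minAreaRect(q[:,:2].astype(np.float32)),len(q))
    q=p[(abs(p[:,2]-.012)<.005)&(abs(p[:,0]-.545)<.15)&(abs(p[:,1]+.07)<.2)]
    print("plate",cv2.minAreaRect(q[:,:2].astype(np.float32)))
    q=p[(p[:,2]>.12)&(p[:,2]<.2)&(abs(p[:,0]-.58)<.1)&(abs(p[:,1]+.18)<.1)]
    print("hi",np.percentile(q,[1,50,99],axis=0).round(4).tolist())
    g=q[q[:,1]<-.165]; mu=g.mean(0);print("grip dir",mu,np.linalg.svd(g-mu)[2][0] if len(g)<3000 else 0,len(g))
```

```text
cam 0
rim (array([0.6093, 0.3001]), np.float64(0.0256)) [0.581 0.273 0.072] [0.636 0.327 0.085]
[0.6087 0.3003] 0.027953986078500748
rim (array([0.4511, 0.2183]), np.float64(0.0251)) [0.424 0.193 0.072] [0.479 0.245 0.083]
[0.4513 0.2179] 0.0280406903475523
pan rim ((0.5290666818618774, -0.04441039264202118), (0.13137120008468628, 0.20737670361995697), 7.661400318145752) 57
plate ((0.5419593453407288, -0.06627793610095978), (0.38512536883354187, 0.2903929650783539), 87.55960083007812)
hi [[0.5681, -0.2286, 0.1231], [0.5938, -0.1743, 0.1705], [0.6044, -0.1547, 0.1779]]
grip dir [ 0.59646226 -0.19737549  0.17259845] [-0.11694372  0.99304317  0.01376319] 86
cam 1
rim (array([0.6065, 0.3013]), np.float64(0.0256)) [0.579 0.275 0.072] [0.634 0.328 0.088]
[0.6067 0.3014] 0.027703575789928436
rim (array([0.4482, 0.2198]), np.float64(0.0255)) [0.421 0.193 0.072] [0.475 0.247 0.088]
[0.4478 0.2203] 0.027671176940202713
pan rim ((0.5303217172622681, -0.05760817229747772), (0.13020752370357513, 0.24497731029987335), 6.980800628662109) 201
plate ((0.5454009771347046, -0.07166826725006104), (0.2977774143218994, 0.3972117006778717), 0.3312482237815857)
hi [[0.5637, -0.2269, 0.1239], [0.591, -0.1813, 0.172], [0.6031, -0.1513, 0.1811]]
grip dir [ 0.59362852 -0.19688811  0.17299638] [-1.36510655e-01  9.90638263e-01 -8.19686308e-04] 135
```

The scene picture shows the blue cup at (308,260), the white cup at (319,211), the red pan at (252,186) and the lever grip at (193,142), between hinge and bench edge. The top picture shows the blue cup at (171,182), the pan at (273,210) and the grip at (343,179). A red bin at left is a distractor. I'll swing across above everything, then test which way the wrist turns.

```bash
python3 -m handwheel '{"gripper":[1,1,1,1,1,1,1,1,1,1,1,1,1,1,1,1,1,1,1,1],"dp":[[0,0,0.4],[0.374,0.121,0],[0.362,0.154,0],[0.347,0.185,0],[0.33,0.214,0],[0.31,0.242,0],[0.287,0.268,0],[0.263,0.292,0],[0.237,0.314,0],[0.208,0.333,0],[0.178,0.35,0],[0.147,0.364,0],[0.115,0.376,0],[0.082,0.384,0],[0.048,0.39,0],[0.014,0.393,0],[-0.021,0.392,0],[-0.055,0.389,0],[0,0,0],[0,0,0]],"rot":[[0,0,0],[0,0,0.0139],[0,0,0.0139],[0,0,0.0139],[0,0,0.0139],[0,0,0.0139],[0,0,0.0139],[0,0,0.0139],[0,0,0.0139],[0,0,0.0139],[0,0,0.0139],[0,0,0.0139],[0,0,0.0139],[0,0,0.0139],[0,0,0.0139],[0,0,0.0139],[0,0,0.0139],[0,0,0.0139],[0.02,0,0],[0.02,0,0]]}'
python3 - <<'E'
from h import *
s=sense();print(s["joint_positions"].round(3),s["tool_pos"],s["tcp_rot"])
f={c:grab_frame(c) for c in("scene","top")}
for k in f:
    C=cloud(f[k]);ok=f[k]["z_map"]>0;p=C[ok];c=f[k]["pixels"][ok].astype(int)
    red=(c[:,0]>80)&(c[:,1]<70)&(c[:,2]<70)&(p[:,0]<.65)&(p[:,1]<.12)&(p[:,1]>-.09)
    q=p[red&(p[:,2]>.062)&(p[:,2]<.075)]
    if len(q): print(k,"pan rim",cv2.minAreaRect(q[:,:2].astype(np.float32)),len(q))
    q=p[red&(p[:,2]>.006)&(p[:,2]<.024)]
    if len(q): print(k,"pan floor",cv2.minAreaRect(q[:,:2].astype(np.float32)),len(q))
    grey=(c.max(1)-c.min(1)<30)&(c.max(1)<175)&(abs(p[:,2]-.013)<.006)&(abs(p[:,0]-.545)<.14)&(abs(p[:,1]+.07)<.19)
    print("plate",cv2.minAreaRect(p[grey][:,:2].astype(np.float32)),grey.sum())
    q=p[(p[:,2]>.15)&(p[:,2]<.19)&(abs(p[:,0]-.58)<.06)&(abs(p[:,1]+.18)<.06)]
    g=q[q[:,1]<-.165]
    if len(g): print("grip",cv2.minAreaRect(g[:,:2].astype(np.float32)),np.percentile(g,[1,50,99],axis=0).round(4).tolist())
E
```

```text
t: 4.5
tool_pos: [0.6635, 0.1252, 0.4649]
tcp_rot: [-0.081, 0.633, 0.764, 0.098]
contact_force: [-0.3, -0.6, -0.2]
opening: 0.0852
grasp_force: 0.0
[ 0.008  0.244  1.524  0.26   1.379 -0.229] [0.66352694 0.12518135 0.46486089] [-0.08131494  0.63311656  0.76352638  0.09787124]
scene pan rim ((0.547474205493927, -0.0010303854942321777), (0.08869076520204544, 0.13216173648834229), 5.358514308929443) 59
scene pan floor ((0.5582401156425476, -0.059119462966918945), (0.006244315300136805, 0.008830038830637932), 83.67237091064453) 6
plate ((0.5458055734634399, -0.07549542188644409), (0.2631479501724243, 0.35695481300354004), 0.28297072649002075) 1953
grip ((0.5944672226905823, -0.1985418200492859), (0.015831654891371727, 0.06481097638607025), 7.402675151824951) [[0.5861, -0.2292, 0.1637], [0.5965, -0.1978, 0.1735], [0.6048, -0.1678, 0.1778]]
top pan rim ((0.5234516859054565, -0.0011817142367362976), (0.1302003115415573, 0.12826474010944366), 7.5811991691589355) 150
top pan floor ((0.5347266793251038, -0.0044782161712646484), (0.13316163420677185, 0.1337440311908722), 7.433267593383789) 994
plate ((0.5506554841995239, -0.06850889325141907), (0.2824861407279968, 0.3102867603302002), 3.987255573272705) 3530
grip ((0.5947808027267456, -0.197265163064003), (0.016908107325434685, 0.06245969235897064), 8.256805419921875) [[0.5835, -0.2277, 0.1659], [0.5931, -0.1966, 0.1734], [0.6046, -0.1669, 0.1797]]
```

```bash
cat >> h.py <<'E'
from scipy.optimize import least_squares
def Rz(a): return R.from_euler('z',a).as_matrix()
def Ry(a): return R.from_euler('y',a).as_matrix()
D=[([-1.45097,.28721,1.57820,0,1.27859,-.15],[.17993,-.65032,.40330])]
def fk(q,P):
    off,d1,L2,e,L3,d6=P
    A=Rz(q[0])@Ry(q[1]);B=A@Ry(q[2]);T=B@Rz(q[3])@Ry(q[4])@Rz(q[5])
    return A@[0,0,L2]+B@[e,0,L3]+T@[0,0,d6]+Rz(q[0])@[0,off,0]+[0,0,d1],T
E
python3 - <<'E'
from h import *
s=sense();q=s["joint_positions"]
T=fk(q,[0]*6)[1];Rm=R.from_quat(np.roll(s["tcp_rot"],-1)).as_matrix()
print((T.T@Rm).round(3)); print(repr(q),s["tool_pos"])
E
python3 -m handwheel '{"gripper":[1,1,1,1,1,1,1,1],"dp":[[0,0,0],[0,0,0],[0,0,0],[0,0,0],[0,0,0],[0,0,0],[0,0,0],[0,0,0]],"rot":[[0.028,0,0],[0.028,0,0],[0.028,0,0],[0.028,0,0],[0.028,0,0],[0.028,0,0],[0,0,0],[0,0,0]]}'
python3 -c "
from h import *
s=sense();print(repr(s['joint_positions']),s['tool_pos'])"
```

```text
[[ 0. -1.  0.]
 [ 1.  0.  0.]
 [-0.  0.  1.]]
array([ 0.00576642,  0.24380449,  1.52364026,  0.2562716 ,  1.37916889,
       -0.22758107]) [0.66377242 0.12361628 0.46462643]
t: 5.6
tool_pos: [0.6639, 0.1235, 0.4648]
tcp_rot: [-0.388, 0.508, 0.611, 0.466]
contact_force: [-0.2, 0.5, 0.1]
opening: 0.0853
grasp_force: 0.0
array([-0.07648366,  0.2633282 ,  1.59694475,  1.29264784,  1.56609837,
       -0.48275662]) [0.66388236 0.12351645 0.46479117]
```

```bash
cat >> h.py <<'E'
D=[([-1.45097,.28721,1.57820,0,1.27859,-.15],[.17993,-.65032,.40330]),([ 0.00576642,  0.24380449,  1.52364026,  0.2562716 ,  1.37916889,-0.22758107],[0.66377242,0.12361628,0.46462643]),([-0.07648366,  0.2633282 ,  1.59694475,  1.29264784,  1.56609837,-0.48275662],[0.66388236,0.12351645,0.46479117])]
res=lambda P:np.concatenate([fk(q,P)[0]-p for q,p in D]+[1e-3*(np.array(P)-[.1,.3,.45,0,.45,.09])])
PAR=least_squares(res,[.1,.3,.45,0,.45,.09]).x
LO=np.array([-2.77,-.9,.21,-1.53,.24,-2.84]);HI=np.array([2.77,2.22,2.48,4.67,2.81,2.84])
def ik(p,Rm,q0):
    def g(q):
        x,T=fk(q,PAR); return np.r_[(x-p)*3,R.from_matrix((T@Rz(np.pi/2)).T@Rm).as_rotvec()]
    s=least_squares(g,np.clip(q0,LO+.01,HI-.01),bounds=(LO,HI));return s.x,abs(s.fun).max()
def tool(yaw,pitch,roll):
    # degrees; z points along yaw, pitched down; roll 0: tool y horizontal = left of z
    y,pp=np.radians([yaw,pitch]);z=np.array([np.cos(y)*np.cos(pp),np.sin(y)*np.cos(pp),-np.sin(pp)])
    Y=np.array([-np.sin(y),np.cos(y),0]);X=np.cross(Y,z);return np.c_[X,Y,z]@Rz(np.radians(roll))
E
python3 - <<'E'
from h import *
print(PAR.round(4),abs(res(PAR)[:9]).max())
q0=sense()["joint_positions"]
for yaw in(-20,0,15,30,50):
  for pitch in (15,30):
    for roll in(0,180):
        Rm=tool(yaw,pitch,roll);g=np.array([.6077,.3007,.055])
        b=min((ik(g-.155*Rm[:,2],Rm,np.r_[.4,.6,1.7,j4,1.3,j6]) for j4 in(1.5,3,4) for j6 in(-1.5,1.5)),key=lambda r:r[1])
        print(yaw,pitch,roll,b[0].round(2),b[1].round(4))
E
```

```text
[0.1009 0.2403 0.443  0.0206 0.5725 0.0759] 2.8296321437082383e-06
-20 15 0 [0.57 0.59 1.98 4.28 1.01 1.04] 0.0
-20 15 180 [ 0.57  0.59  1.98  4.28  1.01 -2.1 ] 0.0
-20 30 0 [0.54 0.49 1.98 4.54 0.75 0.78] 0.0
-20 30 180 [ 0.54  0.49  1.98  4.54  0.75 -2.36] 0.0
0 15 0 [0.46 0.52 2.12 3.73 0.87 1.29] 0.0
0 15 180 [ 0.46  0.52  2.12  3.73  0.87 -1.85] 0.0
0 30 0 [0.43 0.41 2.1  3.96 0.52 1.05] 0.0
0 30 180 [ 0.43  0.41  2.1   3.96  0.52 -2.09] 0.0
15 15 0 [0.33 0.48 2.18 3.24 0.83 1.53] 0.0
15 15 180 [ 0.33  0.48  2.18  3.24  0.83 -1.62] 0.0
15 30 0 [0.33 0.38 2.16 3.28 0.44 1.48] 0.0
15 30 180 [ 0.33  0.38  2.16  3.28  0.44 -1.66] 0.0
30 15 0 [0.2  0.48 2.19 2.73 0.87 1.76] 0.0
30 15 180 [ 0.2   0.48  2.19  2.73  0.87 -1.38] 0.0
30 30 0 [0.22 0.37 2.17 2.56 0.49 1.94] 0.0
30 30 180 [ 0.22  0.37  2.17  2.56  0.49 -1.2 ] 0.0
50 15 0 [0.06 0.51 2.13 2.15 0.99 2.  ] 0.0
50 15 180 [ 0.06  0.51  2.13  2.15  0.99 -1.14] 0.0
50 30 0 [0.1  0.4  2.12 1.9  0.7  2.26] 0.0
50 30 180 [ 0.1   0.4   2.12  1.9   0.7  -0.88] 0.0
```

```bash
cat >> h.py <<'E'
def sim(q,rows):
    "rows: list of (n,dp,rot) with per-row fractions; prints joints per group, checks speed"
    p,T=fk(q,PAR);Rm=T@Rz(np.pi/2);q=np.array(q)
    for n,dp,ro in rows:
        mx=0
        for _ in range(n):
            p=p+.15*np.array(dp);Rm=R.from_rotvec(2*np.pi*np.array(ro)).as_matrix()@Rm
            q2,e=ik(p,Rm,q);mx=max(mx,abs(q2-q).max());q=q2
        print(n,"->",p.round(3),"q",q.round(2),"err",round(e,4),"maxstep",round(mx,3),"z",Rm[:,2].round(2),"y",Rm[:,1].round(2))
    return q,p,Rm
E
python3 - <<'E'
from h import *
q=sense()["joint_positions"];p,T=fk(q,PAR);Rm=T@Rz(np.pi/2)
z=Rm[:,2];print("yaw",np.degrees(np.arctan2(z[1],z[0])),"pitch",np.degrees(np.arcsin(-z[2])),"y",Rm[:,1])
T1=tool(-10,15,180);tgt=np.array([.6077,.3007,.055])-.155*T1[:,2];print(tgt,tgt-p)
yaw=-10-np.degrees(np.arctan2(z[1],z[0]))
r=R.from_matrix(T1@(Rz(np.radians(yaw))@Rm).T).as_rotvec()/2/np.pi;print("yaw turns",yaw/360,"then",r,np.linalg.norm(r))
d=(tgt+[0,0,.16]-p)/.15
q1,_,_=sim(q,[(12,d/12,[0,0,yaw/360/12]),(8,[0,0,0],r/8 if np.linalg.norm(r)<.23 else r/14)])
E
```

```text
yaw 90.0111082898977 pitch 15.336634742310192 y [0.98318186 0.04848081 0.1760768 ]
[0.46025606 0.32669835 0.09511695] [-0.20362832  0.20318114 -0.3696734 ]
yaw turns -0.27780863413860474 then [ 0.02761379 -0.00581591 -0.00764617] 0.029237132006773053
12 -> [0.46  0.327 0.255] q [ 0.52  0.21  2.09  4.26  0.76 -2.52] err 0.0 maxstep 0.593 z [ 0.95 -0.17 -0.26] y [-0.12 -0.98  0.18]
8 -> [0.46  0.327 0.255] q [ 0.52  0.21  2.09  4.26  0.76 -2.33] err 0.0 maxstep 0.024 z [ 0.95 -0.17 -0.26] y [-0.17 -0.98  0.  ]
```

Run:
```python
from h import *
q=sense()["joint_positions"]
d=np.array([-.2036,.2032,-.2097])/.15
for n in (19,):
  print("A");sim(q,[(5,d/n,[0,0,-.2778/n]),(5,d/n,[0,0,-.2778/n]),(5,d/n,[0,0,-.2778/n]),(4,d/n,[0,0,-.2778/n])])
  print("B pitch up 15 first");sim(q,[(4,[0,0,-.25],[.0107,0,0]),(4,[-.1,.1,-.1],[0,0,-.01463])]+[(5,(d-[-.4,.4,-1.4])/15,[0,0,-.01463])]*3+[(4,[0,0,0],[0,.0107,0])])
```

```text
A
5 -> [0.61  0.177 0.41 ] q [ 0.02  0.14  1.84  1.5   1.03 -0.51] err 0.0 maxstep 0.108 z [ 0.43  0.86 -0.26] y [ 0.9  -0.39  0.18]
5 -> [0.557 0.23  0.354] q [ 0.17  0.09  2.01  1.99  0.52 -0.8 ] err 0.0 maxstep 0.155 z [ 0.77  0.59 -0.26] y [ 0.64 -0.75  0.18]
5 -> [0.503 0.284 0.299] q [ 0.36  0.12  2.09  3.56  0.41 -2.1 ] err 0.0 maxstep 0.378 z [ 0.95  0.18 -0.26] y [ 0.24 -0.96  0.18]
4 -> [0.46  0.327 0.255] q [ 0.52  0.21  2.09  4.26  0.76 -2.52] err 0.0 maxstep 0.247 z [ 0.95 -0.17 -0.26] y [-0.12 -0.98  0.18]
B pitch up 15 first
4 -> [0.664 0.124 0.315] q [-0.08  0.44  1.71  1.53  1.64 -0.76] err 0.0 maxstep 0.07 z [-0.  1.  0.] y [ 0.98 -0.    0.18]
4 -> [0.604 0.184 0.255] q [ 0.02  0.38  1.92  1.84  1.29 -0.95] err 0.0 maxstep 0.094 z [0.36 0.93 0.  ] y [ 0.92 -0.35  0.18]
5 -> [0.556 0.231 0.255] q [ 0.15  0.28  2.05  2.37  0.93 -1.23] err 0.0 maxstep 0.13 z [0.74 0.68 0.  ] y [ 0.67 -0.72  0.18]
5 -> [0.508 0.279 0.255] q [ 0.33  0.23  2.12  3.21  0.78 -1.8 ] err 0.0 maxstep 0.185 z [0.96 0.28 0.  ] y [ 0.28 -0.94  0.18]
5 -> [0.46  0.327 0.255] q [ 0.53  0.25  2.1   4.02  0.99 -2.34] err 0.0 maxstep 0.183 z [ 0.98 -0.17  0.  ] y [-0.17 -0.97  0.18]
4 -> [0.46  0.327 0.255] q [ 0.52  0.21  2.09  4.27  0.77 -2.57] err 0.0 maxstep 0.073 z [ 0.95 -0.17 -0.26] y [-0.12 -0.97  0.22]
```

```bash
python3 -m handwheel '{"gripper":[1,1,1,1,1,1,1,1,1,1,1,1,1,1,1,1,1,1,1,1],"dp":[[0,0,-0.25],[0,0,-0.25],[0,0,-0.25],[0,0,-0.25],[-0.1,0.1,-0.1],[-0.1,0.1,-0.1],[-0.1,0.1,-0.1],[-0.1,0.1,-0.1],[-0.064,0.064,0],[-0.064,0.064,0],[-0.064,0.064,0],[-0.064,0.064,0],[-0.064,0.064,0],[-0.064,0.064,0],[-0.064,0.064,0],[-0.064,0.064,0],[-0.064,0.064,0],[-0.064,0.064,0],[-0.064,0.064,0],[-0.064,0.064,0]],"rot":[[0.0107,0,0],[0.0107,0,0],[0.0107,0,0],[0.0107,0,0],[0,0,-0.0146],[0,0,-0.0146],[0,0,-0.0146],[0,0,-0.0146],[0,0,-0.0146],[0,0,-0.0146],[0,0,-0.0146],[0,0,-0.0146],[0,0,-0.0146],[0,0,-0.0146],[0,0,-0.0146],[0,0,-0.0146],[0,0,-0.0146],[0,0,-0.0146],[0,0,-0.0146],[0,0,-0.0146]]}'
python3 -m handwheel '{"gripper":[1,1,1,1],"dp":[[-0.064,0.064,0],[-0.064,0.064,0],[-0.064,0.064,0],[0,0,0]],"rot":[[0,0,-0.0146],[0,0,-0.0146],[0,0,-0.0146],[0,0,0]]}'
python3 - <<'E'
from h import *
s=sense();q=s["joint_positions"];p=s["tool_pos"];Rm=R.from_quat(np.roll(s["tcp_rot"],-1)).as_matrix();print(q.round(2),fk(q,PAR)[0]-p)
T1=tool(-10,15,180);tgt=np.array([.6077,.3007,.055])-.155*T1[:,2]
r=R.from_matrix(T1@Rm.T).as_rotvec()/2/np.pi;print("rot",r,"dp",(tgt-p)/.15)
sim(q,[(4,(tgt-p+[0,0,.06])/.15/4,r/4),(4,[0,0,-.1],[0,0,0])])
E
```

```text
t: 8.1
tool_pos: [0.4885, 0.2996, 0.2556]
tcp_rot: [0.029, 0.698, 0.101, 0.709]
contact_force: [0.5, -0.5, -0.8]
opening: 0.0855
grasp_force: 0.0
t: 8.6
tool_pos: [0.4596, 0.3288, 0.2554]
tcp_rot: [0.124, 0.705, 0.005, 0.698]
contact_force: [-0.2, -0.0, -0.5]
opening: 0.0854
grasp_force: 0.0
[ 0.53  0.25  2.1   4.01  0.99 -2.33] [ 1.02441939e-05  4.77818859e-06 -9.95224690e-07]
rot [ 0.03582394  0.03699616 -0.00480406] dp [ 0.00424874 -0.01401596 -1.06858314]
4 -> [0.46  0.327 0.155] q [ 0.52  0.42  2.08  4.1   0.86 -2.1 ] err 0.0 maxstep 0.061 z [ 0.95 -0.17 -0.26] y [-0.17 -0.98  0.  ]
4 -> [0.46  0.327 0.095] q [ 0.52  0.55  2.06  4.03  0.93 -1.99] err 0.0 maxstep 0.034 z [ 0.95 -0.17 -0.26] y [-0.17 -0.98  0.  ]
```

```bash
python3 -m handwheel '{"gripper":[1,1,1,1,1],"dp":[[0.001,-0.0035,-0.17],[0.001,-0.0035,-0.17],[0.001,-0.0035,-0.17],[0.001,-0.0035,-0.1586],[0,0,0]],"rot":[[0.00896,0.00925,-0.0012],[0.00896,0.00925,-0.0012],[0.00896,0.00925,-0.0012],[0.00896,0.00925,-0.0012],[0,0,0]]}'
python3 - <<'E'
from h import *
s=sense();Rm=R.from_quat(np.roll(s["tcp_rot"],-1)).as_matrix();print((s["tool_pos"]+.155*Rm[:,2]).round(4),Rm[:,1].round(3))
f=grab_frame("scene");save(f,"s1");f2=grab_frame("top");save(f2,"t1")
a=f["pixels"][110:330,180:440,::-1];b=f2["pixels"][100:320,100:360,::-1]
cv2.imwrite("pics/pre.png",cv2.resize(np.hstack([a,b]),None,fx=1.53,fy=1.53,interpolation=cv2.INTER_CUBIC))
E
```

```text
t: 9.22
tool_pos: [0.4604, 0.3248, 0.1531]
tcp_rot: [0.055, 0.792, -0.069, 0.605]
contact_force: [0.1, 0.1, 0.4]
opening: 0.0856
grasp_force: 0.0
[0.6076 0.2983 0.1124] [-0.176 -0.984  0.004]
```

View pics/pre.png

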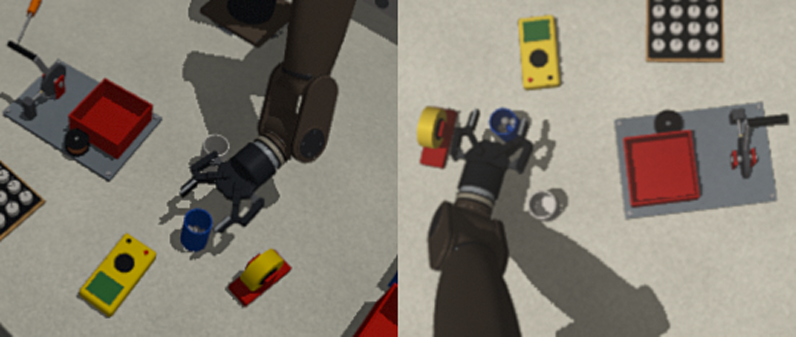

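The crop shows the open gripper above the blue cup (503,122 in the right half), with a finger on each side and clear of the white cup (545,205) and the dispenser. I'll descend and close.

```bash
python3 -m handwheel '{"gripper":[1,1,1,1,1,-1,-1,-1,-1,-1,-1,-1],"dp":[[0,0.004,-0.1],[0,0.004,-0.1],[0,0.004,-0.1],[0,0.004,-0.08],[0,0,0],[0,0,0],[0,0,0],[0,0,0],[0,0,0],[0,0,0],[0,0,0],[0,0,0]],"rot":[[0,0,0],[0,0,0],[0,0,0],[0,0,0],[0,0,0],[0,0,0],[0,0,0],[0,0,0],[0,0,0],[0,0,0],[0,0,0],[0,0,0]]}' 40
python3 - <<'E'
from h import *
s=sense();q=s["joint_positions"];p=s["tool_pos"];Rm=R.from_quat(np.roll(s["tcp_rot"],-1)).as_matrix();print((p+.155*Rm[:,2]).round(4),q.round(2))
pan=np.array([.527,-.002,0]);sy=np.array([-.1305,.991,0])
for yaw in(-10,-30,-45):
    T1=tool(yaw,15,180);g=pan+.03*sy+[0,0,.17];tgt=g-.155*T1[:,2];d=(tgt-p)/.15
    print(yaw,"d",d);q2,p2,R2=sim(q,[(3,[0,0,.26],[0,0,0]),(15,(d-[0,0,.78])/15,[0,0,(yaw+10)/360/15])])
    for a in (60,100,140):
        R3=R2@Rz(np.radians(a)); gg=g-[0,0,.045 if a>60 else 0]
        q2,e=ik(gg-.155*R3[:,2],R3,q2);print("  roll",a,q2.round(2),round(e,4))
E
```

```text
t: 10.82
tool_pos: [0.4607, 0.3281, 0.098]
tcp_rot: [0.055, 0.79, -0.07, 0.606]
contact_force: [-0.0, 0.1, 3.3]
opening: 0.053
grasp_force: 41.9
[0.6081 0.3015 0.0579] [ 0.52  0.55  2.05  4.04  0.93 -2.  ]
-10 d [-0.56735704 -1.82905588  0.74742425]
3 -> [0.461 0.328 0.215] q [ 0.52  0.29  2.09  4.19  0.8  -2.24] err 0.0 maxstep 0.088 z [ 0.95 -0.17 -0.26] y [-0.18 -0.98  0.  ]
15 -> [0.376 0.054 0.21 ] q [-0.07 -0.03  2.48  3.34  0.62 -1.7 ] err 0.116 maxstep 0.081 z [ 0.95 -0.17 -0.26] y [-0.18 -0.98  0.  ]
  roll 60 [-0.07 -0.03  2.48  3.34  0.62 -0.66] 0.1152
  roll 100 [-0.08  0.12  2.48  3.3   0.77  0.09] 0.1003
  roll 140 [-0.08  0.12  2.48  3.3   0.77  0.79] 0.1003
-30 d [-0.44879761 -1.5033165   0.74742425]
3 -> [0.461 0.328 0.215] q [ 0.52  0.29  2.09  4.19  0.8  -2.24] err 0.0 maxstep 0.088 z [ 0.95 -0.17 -0.26] y [-0.18 -0.98  0.  ]
15 -> [0.393 0.103 0.21 ] q [ 0.11 -0.01  2.46  4.07  0.8  -2.13] err 0.0 maxstep 0.037 z [ 0.83 -0.49 -0.26] y [-0.5  -0.86  0.  ]
  roll 60 [ 0.12 -0.01  2.46  4.08  0.81 -1.09] 0.0
  roll 100 [ 0.12  0.13  2.45  3.99  0.89 -0.25] 0.0
  roll 140 [0.12 0.13 2.45 3.99 0.89 0.45] 0.0
-45 d [-0.29017722 -1.29659839  0.74742425]
3 -> [0.461 0.328 0.215] q [ 0.52  0.29  2.09  4.19  0.8  -2.24] err 0.0 maxstep 0.088 z [ 0.95 -0.17 -0.26] y [-0.18 -0.98  0.  ]
15 -> [0.417 0.134 0.21 ] q [ 0.22  0.1   2.34  4.44  1.01 -2.27] err 0.0 maxstep 0.026 z [ 0.68 -0.69 -0.26] y [-0.71 -0.7   0.  ]
  roll 60 [ 0.22  0.1   2.34  4.44  1.01 -1.22] 0.0
  roll 100 [ 0.22  0.22  2.33  4.38  1.05 -0.4 ] 0.0
  roll 140 [0.22 0.22 2.33 4.38 1.05 0.3 ] 0.0
```

Run:
```python
from h import *
s=sense();q=s["joint_positions"];p=s["tool_pos"]
pan=np.array([.527,-.002,0])
T1=tool(-40,15,180);g=pan+[.019,.023,.17];tgt=g-.155*T1[:,2];d=(tgt-p)/.15
print(d,(d-[0,0,.78])/12);z=T1[:,2];print(z*.025)
q,_,_=sim(q,[(3,[0,0,.26],[0,0,0]),(12,(d-[0,0,.78])/12,[0,0,-30/360/12])])
q,_,_=sim(q,[(7,[0,0,-.043],z*.025),(9,[0,0,0],z*.008),(9,[0,0,0],z*.016)])
```

```text
[-0.19623761 -1.40566352  0.74742425] [-0.01635313 -0.11713863 -0.00271465]
[ 0.01849855 -0.01552213 -0.00647048]
3 -> [0.461 0.328 0.215] q [ 0.52  0.29  2.09  4.19  0.8  -2.24] err 0.0 maxstep 0.088 z [ 0.95 -0.17 -0.26] y [-0.18 -0.98  0.  ]
12 -> [0.431 0.117 0.21 ] q [ 0.16  0.1   2.34  4.31  0.93 -2.23] err 0.0 maxstep 0.037 z [ 0.74 -0.62 -0.26] y [-0.65 -0.76  0.  ]
7 -> [0.431 0.117 0.165] q [ 0.16  0.22  2.33  4.24  0.97 -1.01] err 0.0 maxstep 0.175 z [ 0.74 -0.62 -0.26] y [-0.47 -0.2  -0.86]
9 -> [0.431 0.117 0.165] q [ 0.16  0.22  2.33  4.24  0.97 -0.56] err 0.0 maxstep 0.05 z [ 0.74 -0.62 -0.26] y [-0.21  0.15 -0.96]
9 -> [0.431 0.117 0.165] q [0.16 0.22 2.33 4.23 0.97 0.35] err 0.0 maxstep 0.101 z [ 0.74 -0.62 -0.26] y [ 0.37  0.7  -0.61]
```

```bash
python3 -m handwheel '{"gripper":[-1,-1,-1,-1,-1,-1,-1,-1,-1,-1,-1,-1,-1,-1,-1,-1,-1,-1],"dp":[[0,0,0.13],[0,0,0.2],[0,0,0.25],[0,0,0.2],[-0.0164,-0.117,0],[-0.0164,-0.117,0],[-0.0164,-0.117,0],[-0.0164,-0.117,0],[-0.0164,-0.117,0],[-0.0164,-0.117,0],[-0.0164,-0.117,0],[-0.0164,-0.117,0],[-0.0164,-0.117,0],[-0.0164,-0.117,0],[-0.0164,-0.117,0],[-0.0164,-0.117,-0.03],[0,0,0],[0,0,0]],"rot":[[0,0,0],[0,0,0],[0,0,0],[0,0,0],[0,0,-0.00694],[0,0,-0.00694],[0,0,-0.00694],[0,0,-0.00694],[0,0,-0.00694],[0,0,-0.00694],[0,0,-0.00694],[0,0,-0.00694],[0,0,-0.00694],[0,0,-0.00694],[0,0,-0.00694],[0,0,-0.00694],[0,0,0],[0,0,0]]}'
python3 - <<'E'
from h import *
s=sense();q=s["joint_positions"];p=s["tool_pos"];Rm=R.from_quat(np.roll(s["tcp_rot"],-1)).as_matrix();print((p+.155*Rm[:,2]).round(4),Rm[:,2].round(3),q.round(2))
f=grab_frame("scene");f2=grab_frame("top")
a=f["pixels"][110:330,180:440,::-1];b=f2["pixels"][100:320,120:380,::-1]
cv2.imwrite("pics/over.png",cv2.resize(np.hstack([a,b]),None,fx=1.53,fy=1.53,interpolation=cv2.INTER_CUBIC))
E
```

```text
t: 13.08
tool_pos: [0.431, 0.1172, 0.2099]
tcp_rot: [0.209, 0.746, -0.272, 0.571]
contact_force: [0.3, -0.5, -2.0]
opening: 0.0531
grasp_force: 42.3
[0.5453 0.0206 0.1694] [ 0.737 -0.623 -0.261] [ 0.16  0.1   2.34  4.31  0.92 -2.23]
```

View pics/over.png

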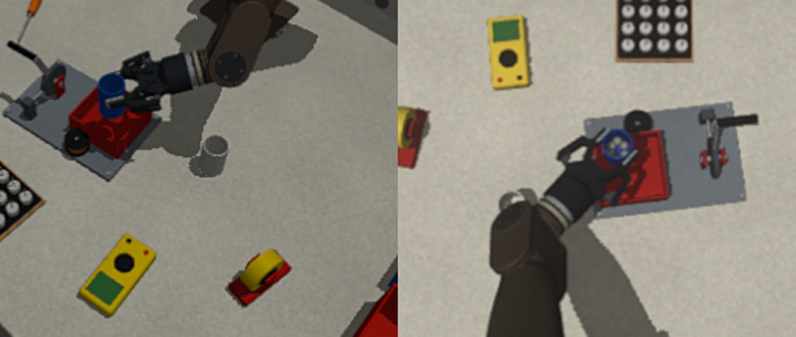

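The cup is upright over the pan (right crop, 617,148) with the balls visible inside. Now I'll tip it.

```bash
python3 -m handwheel '{"gripper":[-1,-1,-1,-1,-1,-1,-1,-1,-1,-1,-1,-1,-1,-1,-1,-1,-1,-1,-1,-1],"dp":[[0,0,-0.043],[0,0,-0.043],[0,0,-0.043],[0,0,-0.043],[0,0,-0.043],[0,0,-0.043],[0,0,-0.043],[0,0,0],[0,0,0],[0,0,0],[0,0,0],[0,0,0],[0,0,0],[0,0,0],[0,0,0],[0,0,0],[0,0,0],[0,0,0],[0,0,0],[0,0,0]],"rot":[[0.0185,-0.0155,-0.0065],[0.0185,-0.0155,-0.0065],[0.0185,-0.0155,-0.0065],[0.0185,-0.0155,-0.0065],[0.0185,-0.0155,-0.0065],[0.0185,-0.0155,-0.0065],[0.0185,-0.0155,-0.0065],[0.0059,-0.005,-0.0021],[0.0059,-0.005,-0.0021],[0.0059,-0.005,-0.0021],[0.0059,-0.005,-0.0021],[0.0059,-0.005,-0.0021],[0.0059,-0.005,-0.0021],[0.0059,-0.005,-0.0021],[0.0059,-0.005,-0.0021],[0.0059,-0.005,-0.0021],[0.0059,-0.005,-0.0021],[0.0059,-0.005,-0.0021],[0.0059,-0.005,-0.0021],[0.0059,-0.005,-0.0021]]}'
python3 -m handwheel '{"gripper":[-1,-1,-1,-1,-1,-1,-1,-1,-1,-1],"dp":[[0,0,0],[0,0,0],[0,0,0],[0,0,0],[0,0,0],[0,0,0],[0,0,0],[0,0,0],[0,0,0],[0,0,0]],"rot":[[0.0118,-0.01,-0.0042],[0.0118,-0.01,-0.0042],[0.0118,-0.01,-0.0042],[0.0118,-0.01,-0.0042],[0.0118,-0.01,-0.0042],[0.0118,-0.01,-0.0042],[0.0118,-0.01,-0.0042],[0,0,0],[0,0,0],[0,0,0]]}'
python3 - <<'E'
from h import *
s=sense();q=s["joint_positions"];p=s["tool_pos"];Rm=R.from_quat(np.roll(s["tcp_rot"],-1)).as_matrix();print((p+.155*Rm[:,2]).round(4),Rm.round(3),q.round(2))
f=grab_frame("scene");f2=grab_frame("top")
for c in("scene","top"):
    print(c,[(d["score"],toworld(f if c=="scene" else f2,d["position"]).round(3)) for d in spot_in(c,"ball0_center")[:8]])
a=f["pixels"][140:250,160:290,::-1];b=f2["pixels"][140:250,230:360,::-1]
cv2.imwrite("pics/pour.png",cv2.resize(np.hstack([a,b]),None,fx=3.07,fy=3.07,interpolation=cv2.INTER_CUBIC))
E
```

```text
t: 15.68
tool_pos: [0.4312, 0.1178, 0.1649]
tcp_rot: [0.307, -0.269, 0.747, -0.525]
contact_force: [0.8, 0.2, -2.4]
opening: 0.0531
grasp_force: 42.4
t: 16.92
tool_pos: [0.431, 0.1174, 0.1649]
tcp_rot: [0.469, 0.006, 0.793, -0.389]
contact_force: [-0.5, 0.9, -0.5]
opening: 0.0527
grasp_force: 42.3
[0.5456 0.021  0.1248] [[-0.56   0.374  0.739]
 [-0.355  0.698 -0.622]
 [-0.749 -0.611 -0.258]] [0.16 0.22 2.33 4.24 0.97 0.35]
scene []
top [(0.32, array([0.562, 0.032, 0.163]))]
```

View pics/pour.png

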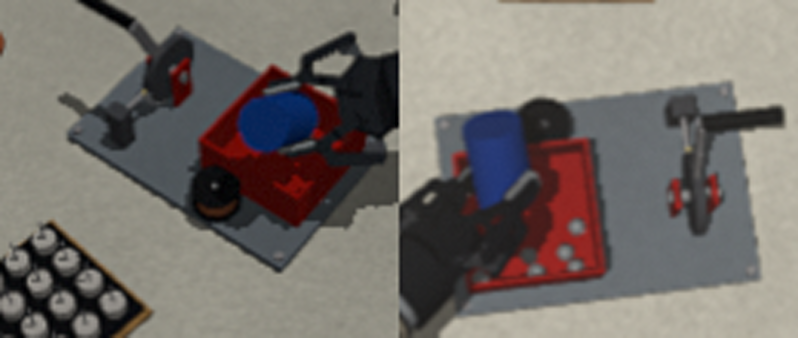

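Balls lie in the pan (right crop, 575,230 to 480,275), and the measured load has dropped to about the empty cup's weight. I'll tip a little further, then upright the cup and check for leftovers.

```bash
python3 -m handwheel '{"gripper":[-1,-1,-1,-1,-1,-1,-1,-1,-1,-1,-1,-1,-1,-1,-1,-1,-1,-1,-1,-1],"dp":[[0,0,0],[0,0,0],[0,0,0],[0,0,0.05],[0,0,0.05],[0,0,0.05],[0,0,0.05],[0,0,0.05],[0,0,0.05],[0,0,0],[0,0,0],[0,0,0],[0,0,0],[0,0,0],[0,0,0],[0,0,0],[0,0,0],[0,0,0],[0,0,0],[0,0,0]],"rot":[[0.0118,-0.01,-0.0042],[0.0118,-0.01,-0.0042],[0,0,0],[-0.0184,0.0155,0.0064],[-0.0184,0.0155,0.0064],[-0.0184,0.0155,0.0064],[-0.0184,0.0155,0.0064],[-0.0184,0.0155,0.0064],[-0.0184,0.0155,0.0064],[-0.0184,0.0155,0.0064],[-0.0184,0.0155,0.0064],[-0.0184,0.0155,0.0064],[-0.0184,0.0155,0.0064],[-0.0184,0.0155,0.0064],[-0.0184,0.0155,0.0064],[-0.0184,0.0155,0.0064],[-0.0184,0.0155,0.0064],[-0.0184,0.0155,0.0064],[-0.0184,0.0155,0.0064],[-0.0184,0.0155,0.0064]]}'
python3 -m handwheel '{"gripper":[-1,-1,-1,-1,-1,-1,-1,-1,-1,-1,-1,-1,-1],"dp":[[0.0164,0.117,0],[0.0164,0.117,0],[0.0164,0.117,0],[0.0164,0.117,0],[0.0164,0.117,0],[0.0164,0.117,0],[0.0164,0.117,0],[0.0164,0.117,0],[0.0164,0.117,0],[0.0164,0.117,0],[0.0164,0.117,0],[0.0164,0.117,0],[0,0,0]],"rot":[[0,0,0.00694],[0,0,0.00694],[0,0,0.00694],[0,0,0.00694],[0,0,0.00694],[0,0,0.00694],[0,0,0.00694],[0,0,0.00694],[0,0,0.00694],[0,0,0.00694],[0,0,0.00694],[0,0,0.00694],[0,0,0]]}'
python3 - <<'E'
from h import *
s=sense();q=s["joint_positions"];p=s["tool_pos"];Rm=R.from_quat(np.roll(s["tcp_rot"],-1)).as_matrix();print((p+.155*Rm[:,2]).round(4),q.round(2))
T1=tool(-10,15,180);print("rotfix",R.from_matrix(T1@Rm.T).as_rotvec()/2/np.pi,"dp",(np.array([.4607,.3281,.0985])-p)/.15)
f=grab_frame("scene");f2=grab_frame("top")
a=f2["pixels"][150:260,120:250,::-1];b=f2["pixels"][160:270,230:360,::-1]
cv2.imwrite("pics/back.png",cv2.resize(np.hstack([a,b]),None,fx=3.07,fy=3.07,interpolation=cv2.INTER_CUBIC))
E
```

```text
t: 19.62
tool_pos: [0.4308, 0.1172, 0.2097]
tcp_rot: [0.211, 0.745, -0.269, 0.572]
contact_force: [-0.7, 0.4, -1.0]
opening: 0.0529
grasp_force: 42.3
t: 21.25
tool_pos: [0.4607, 0.329, 0.21]
tcp_rot: [0.053, 0.789, -0.069, 0.608]
contact_force: [-0.2, -0.8, -0.5]
opening: 0.0527
grasp_force: 42.3
[0.6082 0.303  0.1704] [ 0.53  0.3   2.09  4.18  0.81 -2.22]
rotfix [3.78757325e-05 5.84766927e-04 8.24201334e-05] dp [ 3.24830746e-04 -6.26049526e-03 -7.43422509e-01]
```

View pics/back.png

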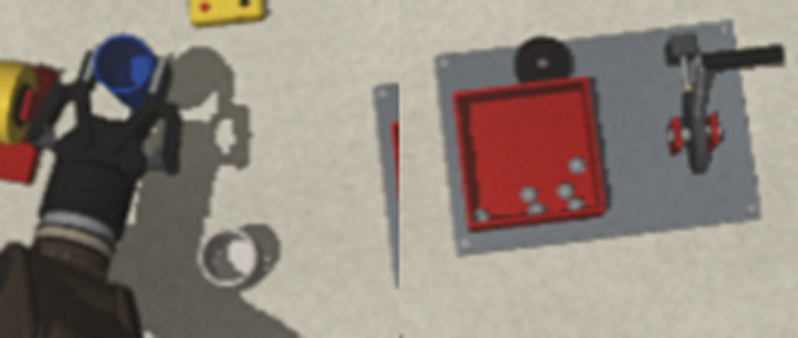

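The right crop shows all six balls in the pan: (576,165), (565,190), (575,203), (529,194), (536,208) and (481,214). The left crop shows the blue cup empty at (125,65). I'll set it down.

```bash
python3 -m handwheel '{"gripper":[-1,-1,-1,-1,-1,-1,-1,-1,-1,-1],"dp":[[0,-0.002,-0.15],[0,-0.002,-0.2],[0,-0.002,-0.2],[0,0,-0.1],[0,0,-0.04],[0,0,-0.012],[0,0,-0.012],[0,0,-0.012],[0,0,-0.006],[0,0,0]],"rot":[[0,0.0006,0],[0,0,0],[0,0,0],[0,0,0],[0,0,0],[0,0,0],[0,0,0],[0,0,0],[0,0,0],[0,0,0]]}'
```

```text
t: 22.6
tool_pos: [0.4604, 0.327, 0.1001]
tcp_rot: [0.054, 0.79, -0.07, 0.606]
contact_force: [0.6, 0.6, -1.0]
opening: 0.0531
grasp_force: 42.3
```

```bash
python3 -m handwheel '{"gripper":[-1,-1,-1,-1],"dp":[[0,0,-0.01],[0,0,-0.005],[0,0,-0.005],[0,0,0]],"rot":[[0,0,0],[0,0,0],[0,0,0],[0,0,0]]}'
```

```text
t: 23.1
tool_pos: [0.4609, 0.3272, 0.0977]
tcp_rot: [0.054, 0.79, -0.07, 0.607]
contact_force: [-0.8, -0.5, 3.3]
opening: 0.053
grasp_force: 42.5
```

```bash
python3 -m handwheel '{"gripper":[-0.2,0.3,1,1,1,1,1,1,1,1,1,1],"dp":[[0,0,0],[0,0,0],[0,0,0],[0,0,0],[0,0,0],[0,0,0],[0,0,0.1],[0,0,0.2],[0,0,0.25],[0,0,0.25],[0,0,0.25],[0,0,0]],"rot":[[0,0,0],[0,0,0],[0,0,0],[0,0,0],[0,0,0],[0,0,0],[0,0,0],[0,0,0],[0,0,0],[0,0,0],[0,0,0],[0,0,0]]}'
python3 - <<'E'
from h import *
s=sense();q=s["joint_positions"];p=s["tool_pos"]
f=grab_frame("scene");C=cloud(f);ok=f["z_map"]>0;P=C[ok]
m=(abs(P[:,:2]-[.608,.3]).max(1)<.06)&(P[:,2]>.07)&(P[:,2]<.09);r=cv2.minEnclosingCircle(P[m][:,:2].astype(np.float32));print("cup rim",r,P[m][:,2].max())
save(f,"rel")
z=tool(-10,15,180)[:,2];lat=np.array([.174,.985,0])
g=np.array([.5945,-.198]) 
print("A")
a=np.array([.20,-.20,.10])/.15
q2,p2,R2=sim(q,[(4,[0,0,0],[-.0073,-.0410/4*1,0])]+[(5,a/20,[0,0,.01389])]*4)
print("B: pitch down, move toward grip")
q3,_,_=sim(q2,[(5,[0,-.3,.1],[-.0208,0,0]),(5,[-.1,-.3,0.1],[-.0208,0,0])])
Td=np.c_[[ -.1305,.991,0],[.991,.1305,0],[0,0,-1]]
for sgn in(1,-1):
    Rt=Td@np.diag([sgn,sgn,1]); print(sgn,[np.round(v,3) for v in ik(np.r_[g,.165+.155+.08],Rt,np.r_[-.4,.3,1.5,0,1.3,0 if sgn>0 else 2])])
E
```

```text
t: 24.6
tool_pos: [0.4614, 0.3277, 0.2598]
tcp_rot: [0.052, 0.788, -0.071, 0.609]
contact_force: [0.1, 0.2, 0.7]
opening: 0.0856
grasp_force: 0.0
cup rim ((0.609649121761322, 0.2997407615184784), 0.027694130316376686) 0.08361692679232591
A
4 -> [0.461 0.328 0.26 ] q [ 0.53  0.25  2.09  4.02  1.02 -2.29] err 0.0 maxstep 0.067 z [ 0.98 -0.19  0.03] y [-0.19 -0.97  0.13]
5 -> [0.511 0.278 0.285] q [ 0.33  0.19  2.1   3.27  0.76 -1.8 ] err 0.0 maxstep 0.176 z [0.97 0.24 0.03] y [ 0.24 -0.96  0.13]
5 -> [0.561 0.228 0.31 ] q [ 0.15  0.19  2.04  2.4   0.85 -1.14] err 0.0 maxstep 0.185 z [0.78 0.63 0.03] y [ 0.62 -0.77  0.13]
5 -> [0.611 0.178 0.335] q [ 0.01  0.26  1.9   1.87  1.21 -0.78] err 0.0 maxstep 0.135 z [0.44 0.9  0.03] y [ 0.89 -0.44  0.13]
5 -> [0.661 0.128 0.36 ] q [-0.07  0.38  1.7   1.57  1.64 -0.63] err 0.0 maxstep 0.088 z [0.02 1.   0.03] y [ 0.99 -0.02  0.13]
B: pitch down, move toward grip
5 -> [ 0.661 -0.097  0.435] q [-0.39  0.3   1.57  0.87  1.68 -0.59] err 0.0 maxstep 0.145 z [ 0.02  0.81 -0.58] y [0.99 0.06 0.11]
5 -> [ 0.586 -0.322  0.51 ] q [-0.68  0.24  1.45  0.24  1.63 -0.82] err 0.0 maxstep 0.135 z [ 0.02  0.29 -0.96] y [0.99 0.12 0.05]
1 [array([-0.483,  0.185,  1.706,  0.   ,  1.25 , -0.614]), np.float64(0.0)]
-1 [array([-0.483,  0.185,  1.706,  0.   ,  1.25 ,  2.527]), np.float64(0.0)]
```

The cup stands upright where it was. Now I'll bring the wrist back and over to the lever.

```bash
python3 -m handwheel '{"gripper":[1,1,1,1,1,1,1,1,1,1,1,1,1,1,1,1,1,1,1,1],"dp":[[0,0,0.03],[0,0,0.03],[0,0,0.03],[0,0,0.03],[0.067,-0.067,0.033],[0.067,-0.067,0.033],[0.067,-0.067,0.033],[0.067,-0.067,0.033],[0.067,-0.067,0.033],[0.067,-0.067,0.033],[0.067,-0.067,0.033],[0.067,-0.067,0.033],[0.067,-0.067,0.033],[0.067,-0.067,0.033],[0.067,-0.067,0.033],[0.067,-0.067,0.033],[0.067,-0.067,0.033],[0.067,-0.067,0.033],[0.067,-0.067,0.033],[0.067,-0.067,0.033]],"rot":[[-0.0073,-0.01025,0],[-0.0073,-0.01025,0],[-0.0073,-0.01025,0],[-0.0073,-0.01025,0],[0,0,0.0139],[0,0,0.0139],[0,0,0.0139],[0,0,0.0139],[0,0,0.0139],[0,0,0.0139],[0,0,0.0139],[0,0,0.0139],[0,0,0.0139],[0,0,0.0139],[0,0,0.0139],[0,0,0.0139],[0,0,0.0139],[0,0,0.0139],[0,0,0.0139],[0,0,0.0139]]}'
python3 -m handwheel '{"gripper":[1,1,1,1,1,1,1,1,1,1,1,1,1,1],"dp":[[0.067,-0.067,0.033],[0.067,-0.067,0.033],[0.067,-0.067,0.033],[0.067,-0.067,0.033],[0,-0.21,0.07],[0,-0.21,0.07],[0,-0.21,0.07],[0,-0.21,0.07],[0,-0.21,0.07],[-0.088,-0.21,0.05],[-0.088,-0.21,0.05],[-0.088,-0.21,0.05],[-0.088,-0.21,0.05],[-0.088,-0.21,0.05]],"rot":[[0,0,0.0139],[0,0,0.0139],[0,0,0.0139],[0,0,0.0139],[-0.0208,0,0],[-0.0208,0,0],[-0.0208,0,0],[-0.0208,0,0],[-0.0208,0,0],[-0.0208,0,0],[-0.0208,0,0],[-0.0208,0,0],[-0.0208,0,0],[-0.0208,0,0]]}'
python3 - <<'E'
from h import *
s=sense();q=s["joint_positions"];p=s["tool_pos"];Rm=R.from_quat(np.roll(s["tcp_rot"],-1)).as_matrix()
Td=np.c_[[ -.1305,.991,0],[.991,.1305,0],[0,0,-1]]
r=R.from_matrix(Td@Rm.T).as_rotvec()/2/np.pi;d=(np.array([.5945,-.198,.4])-p)/.15
print(q.round(2),"rot",r,"dp",d);sim(q,[(4,d/4,r/4)])
# lever geometry from before (both cams)
for c in("scene","top"):
    f=grab_frame(c);C=cloud(f);m=f["z_map"]>0;P=C[m];px=f["pixels"][m].astype(int)
    g=P[(P[:,2]>.155)&(P[:,2]<.19)&(abs(P[:,0]-.595)<.04)&(P[:,1]<-.165)&(P[:,1]>-.235)]
    if len(g)<10: print(c,"hidden",len(g));continue
    def cyl(v):
        a=np.array([-np.sin(v[2]),np.cos(v[2]),0]);w=g-[v[0],-.198,v[1]];return np.linalg.norm(w-np.outer(w@a,a),axis=1)-.008
    s=least_squares(cyl,[.595,.166,.13],loss='soft_l1',f_scale=.002);t=s.x
    print(c,len(g),"axis x,z,yaw at y=-.198",t.round(4),"rms",np.sqrt(np.mean(s.fun**2)).round(4),"y range",np.percentile(g[:,1],[1,99]).round(4))
    ph=np.arccos(np.clip((t[1]-.055)/.12,-1,1));print(" tilt",ph)
E
```

```text
t: 27.15
tool_pos: [0.6211, 0.1658, 0.3497]
tcp_rot: [-0.367, 0.548, 0.433, 0.614]
contact_force: [0.8, -0.4, -0.5]
opening: 0.0849
grasp_force: 0.0
t: 28.9
tool_pos: [0.5948, -0.1901, 0.4596]
tcp_rot: [-0.089, 0.652, 0.744, 0.112]
contact_force: [-0.1, 0.3, -0.1]
opening: 0.0854
grasp_force: 0.0
[-0.5   0.15  1.64  0.26  1.48 -0.67] rot [-4.55120762e-02  2.22277304e-03 -6.17723390e-05] dp [-0.00229189 -0.05293517 -0.3973036 ]
4 -> [ 0.594 -0.198  0.4  ] q [-0.48  0.19  1.71  0.    1.25 -0.61] err 0.0 maxstep 0.067 z [-0. -0. -1.] y [ 0.99  0.13 -0.  ]
scene 85 axis x,z,yaw at y=-.198 [0.5936 0.1681 0.1034] rms 0.0017 y range [-0.2284 -0.168 ]
 tilt 0.3412403256700591
top hidden 0
```

```bash
python3 -m handwheel '{"gripper":[1,1,1,1,1],"dp":[[0,-0.013,-0.1],[0,-0.013,-0.1],[-0.001,-0.013,-0.1],[-0.001,-0.013,-0.1],[0,0,0]],"rot":[[-0.0114,0.0006,0],[-0.0114,0.0006,0],[-0.0114,0.0006,0],[-0.0114,0.0006,0],[0,0,0]]}'
python3 - <<'E'
from h import *
s=sense();p=s["tool_pos"];Rm=R.from_quat(np.roll(s["tcp_rot"],-1)).as_matrix();print(p,(p+.155*Rm[:,2]).round(4),Rm.round(3))
f=grab_frame("scene");a=f["pixels"][100:220,140:300,::-1]
cv2.imwrite("pics/lev.png",cv2.resize(a,None,fx=4.5,fy=4.5,interpolation=cv2.INTER_CUBIC))
E
```

```text
t: 29.62
tool_pos: [0.5948, -0.1959, 0.398]
tcp_rot: [-0.003, 0.659, 0.752, 0.001]
contact_force: [-0.9, 0.0, -0.1]
opening: 0.085
grasp_force: 0.0
[ 0.59483074 -0.19591174  0.39802754] [ 0.5943 -0.1949  0.243 ] [[-0.132  0.991 -0.003]
 [ 0.991  0.132  0.007]
 [ 0.007 -0.002 -1.   ]]
```

View pics/lev.png

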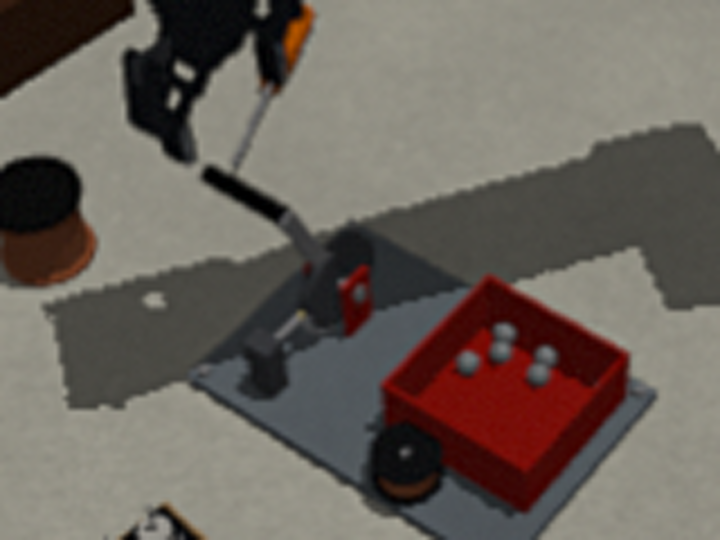

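The crop shows the open fingers above the black grip (205–285,170–215), five balls visible in the pan, and the lever still leaning at its start. I'll descend and close on the grip.

```bash
python3 -m handwheel '{"gripper":[1,1,1,1,1,0,-0.4,-0.7,-1,-1,-1,-1],"dp":[[0,-0.01,-0.14],[0,-0.01,-0.14],[0,0,-0.14],[0,0,-0.087],[0,0,0],[0,0,0],[0,0,0],[0,0,0],[0,0,0],[0,0,0],[0,0,0],[0,0,0]],"rot":[[0,0,0],[0,0,0],[0,0,0],[0,0,0],[0,0,0],[0,0,0],[0,0,0],[0,0,0],[0,0,0],[0,0,0],[0,0,0],[0,0,0]]}' 60
python3 - <<'E'
from h import *
s=sense();p=s["tool_pos"];print(s["joint_positions"].round(3))
x=np.array([.9914,.1305]);y=np.array([-.1305,.9914])
f=grab_frame("top");C=cloud(f);m=f["z_map"]>0;P=C[m];px=f["pixels"][m].astype(int)
# lever: plate centre via plate corners robust: use pan red pixels at rim level and plate grey mask in stand frame
S=np.c_[P[:,:2]@x,P[:,:2]@y];red=(px[:,0]>90)&(px[:,1]<50)&(px[:,2]<50)&(P[:,1]>-.09)&(P[:,1]<.1)&(abs(P[:,0]-.53)<.1)&(P[:,2]<.08)
print("red x,y ext",np.percentile(S[red],[1,99],axis=0).round(4).tolist(),np.percentile(S[red],[1,99],axis=0).mean(0).round(4))
sp=np.ptp(px,axis=1);pl=(sp<25)&(px.max(1)<150)&(P[:,2]<.02)&(P[:,2]>.004)&(abs(P[:,0]-.54)<.16)&(abs(P[:,1]+.07)<.2)
print("plate ext",np.percentile(S[pl],[1,50,99],axis=0).round(4).tolist())
print("grasp in stand dir",p[:2]@x,p[:2]@y,p[2]-.155)
E
```

```text
t: 31.18
tool_pos: [0.5953, -0.1999, 0.326]
tcp_rot: [0.001, 0.659, 0.752, 0.002]
contact_force: [1.6, -0.0, 3.0]
opening: 0.0136
grasp_force: 58.5
[-0.486  0.257  1.762  0.004  1.12  -0.619]
red x,y ext [[0.4539, -0.1379], [0.5819, -0.0075]] [ 0.5179 -0.0727]
plate ext [[0.4343, -0.2256], [0.5746, -0.1439], [0.6327, 0.009]]
grasp in stand dir 0.564147330903714 -0.2758396103864577 0.17101022238413857
```

```bash
w(){ grep -E "tool_pos|contact|opening" | tr '\n' ' '; echo; }
python3 -m handwheel '{"gripper":[-1,-1],"dp":[[-0.0297,-0.0039,0.012],[0,0,0]],"rot":[[0,0,0],[0,0,0]]}' | w
python3 -m handwheel '{"gripper":[-1,-1],"dp":[[-0.0297,-0.0039,0.0107],[0,0,0]],"rot":[[0,0,0],[0,0,0]]}' | w
python3 -m handwheel '{"gripper":[-1,-1],"dp":[[-0.0297,-0.0039,0.0087],[0,0,0]],"rot":[[0,0,0],[0,0,0]]}' | w
python3 -m handwheel '{"gripper":[-1,-1],"dp":[[-0.0297,-0.0039,0.008],[0,0,0]],"rot":[[0,0,0],[0,0,0]]}' | w
python3 -m handwheel '{"gripper":[-1,-1],"dp":[[-0.0297,-0.0039,0.0067],[0,0,0]],"rot":[[0,0,0],[0,0,0]]}' | w
python3 -m handwheel '{"gripper":[-1,-1],"dp":[[-0.0297,-0.0039,0.0053],[0,0,0]],"rot":[[0,0,0],[0,0,0]]}' | w
```

```text
tool_pos: [0.5906, -0.2005, 0.3279] contact_force: [0.6, 0.2, 3.6] opening: 0.0138 
tool_pos: [0.5861, -0.2011, 0.3295] contact_force: [2.1, 0.4, 2.5] opening: 0.0138 
tool_pos: [0.5819, -0.2015, 0.3306] contact_force: [2.0, 1.7, 3.1] opening: 0.0138 
tool_pos: [0.5777, -0.2021, 0.3316] contact_force: [8.0, 0.7, -0.2] opening: 0.0136 
tool_pos: [0.5725, -0.2029, 0.333] contact_force: [0.8, 0.6, 6.8] opening: 0.0139 
tool_pos: [0.5675, -0.2036, 0.334] contact_force: [-4.4, 0.7, 9.7] opening: 0.0137
```

```bash
w(){ grep -E "tool_pos|contact|opening" | tr '\n' ' '; echo; }
python3 -m handwheel '{"gripper":[-1,-1],"dp":[[-0.0297,-0.0039,0.01],[0,0,0]],"rot":[[0,0,0],[0,0,0]]}' | w
python3 -m handwheel '{"gripper":[-1,-1],"dp":[[-0.0297,-0.0039,0.0053],[0,0,0]],"rot":[[0,0,0],[0,0,0]]}' | w
python3 -m handwheel '{"gripper":[-1,-1],"dp":[[-0.0297,-0.0039,0.002],[0,0,0]],"rot":[[0,0,0],[0,0,0]]}' | w
python3 -m handwheel '{"gripper":[-1,-1],"dp":[[-0.0297,-0.0039,0.0007],[0,0,0]],"rot":[[0,0,0],[0,0,0]]}' | w
python3 -m handwheel '{"gripper":[-1,-1],"dp":[[-0.0297,-0.0039,0],[0,0,0]],"rot":[[0,0,0],[0,0,0]]}' | w
python3 -m handwheel '{"gripper":[-1,-1],"dp":[[-0.0297,-0.0039,-0.001],[0,0,0]],"rot":[[0,0,0],[0,0,0]]}' | w
```

```text
tool_pos: [0.5632, -0.2041, 0.3345] contact_force: [-2.0, -0.2, 5.4] opening: 0.0137 
tool_pos: [0.5591, -0.2046, 0.3349] contact_force: [0.7, -0.8, 2.0] opening: 0.0136 
tool_pos: [0.5548, -0.2051, 0.3352] contact_force: [2.7, -1.2, -0.4] opening: 0.0139 
tool_pos: [0.5503, -0.2057, 0.3353] contact_force: [3.1, -0.6, -2.1] opening: 0.0139 
tool_pos: [0.5453, -0.2064, 0.3352] contact_force: [1.8, -1.1, -2.2] opening: 0.0137 
tool_pos: [0.5405, -0.207, 0.335] contact_force: [-5.8, -3.2, -0.1] opening: 0.0134
```

```bash
w(){ grep -E "tool_pos|contact|opening" | tr '\n' ' '; echo; }
python3 -m handwheel '{"gripper":[-1,-1],"dp":[[-0.0297,-0.0039,-0.0025],[0,0,0]],"rot":[[0,0,0],[0,0,0]]}' | w
python3 -m handwheel '{"gripper":[-1,-1],"dp":[[-0.0297,-0.0039,-0.0033],[0,0,0]],"rot":[[0,0,0],[0,0,0]]}' | w
python3 -m handwheel '{"gripper":[-1,-1],"dp":[[-0.0297,-0.0039,-0.0047],[0,0,0]],"rot":[[0,0,0],[0,0,0]]}' | w
python3 -m handwheel '{"gripper":[-1,-1],"dp":[[-0.0297,-0.0039,-0.0065],[0,0,0]],"rot":[[0,0,0],[0,0,0]]}' | w
python3 -m handwheel '{"gripper":[-1,-1],"dp":[[-0.0297,-0.0039,-0.0067],[0,0,0]],"rot":[[0,0,0],[0,0,0]]}' | w
python3 -m handwheel '{"gripper":[-1,-1],"dp":[[-0.0297,-0.0039,-0.0087],[0,0,0]],"rot":[[0,0,0],[0,0,0]]}' | w
```

```text
tool_pos: [0.5365, -0.2075, 0.3346] contact_force: [-3.1, -2.2, -3.2] opening: 0.0137 
tool_pos: [0.5327, -0.2079, 0.3342] contact_force: [1.8, -2.3, -6.2] opening: 0.0139 
tool_pos: [0.5282, -0.2084, 0.3335] contact_force: [2.1, -2.1, -8.4] opening: 0.0138 
tool_pos: [0.524, -0.2089, 0.3327] contact_force: [6.0, -1.7, -9.8] opening: 0.0139 
tool_pos: [0.5192, -0.2096, 0.3315] contact_force: [5.0, -0.4, -9.6] opening: 0.0139 
tool_pos: [0.5145, -0.2102, 0.3301] contact_force: [0.3, -2.9, -11.1] opening: 0.0139
```

```bash
w(){ grep -E "t:|tool_pos|contact|opening" | tr '\n' ' '; echo; }
python3 -m handwheel '{"gripper":[-1,-1],"dp":[[-0.0297,-0.0039,-0.018],[0,0,0]],"rot":[[0,0,0],[0,0,0]]}' | w
python3 -m handwheel '{"gripper":[-1,-1,-1],"dp":[[-0.0297,-0.0039,-0.016],[0,0,0],[0,0,0]],"rot":[[0,0,0],[0,0,0],[0,0,0]]}' | w
python3 - <<'E'
from h import *
s=sense();p=s["tool_pos"];sx=p[0]*.9914+p[1]*.1305-.518;print("s",sx,"theta",.5-np.arcsin(sx/.12),s["contact_force"])
f=grab_frame("scene");f2=grab_frame("top")
a=f["pixels"][90:220,150:310,::-1];b=f2["pixels"][140:270,230:390,::-1]
cv2.imwrite("pics/end.png",cv2.resize(np.hstack([a,b]),None,fx=2.5,fy=2.5,interpolation=cv2.INTER_CUBIC))
save(f,"endfull")
E
```

```text
t: 35.98 tool_pos: [0.5098, -0.211, 0.3283] tcp_rot: [-0.001, 0.659, 0.752, 0.001] contact_force: [-4.0, -1.4, -4.2] opening: 0.0134 
t: 36.35 tool_pos: [0.5062, -0.2115, 0.3269] tcp_rot: [0.0, 0.659, 0.752, 0.002] contact_force: [-3.3, -0.1, 3.0] opening: 0.0137 
s -0.043757274908371835 theta 0.8732504047111085 [-3.32564222 -0.06812626  2.98669096]
```

View pics/end.png

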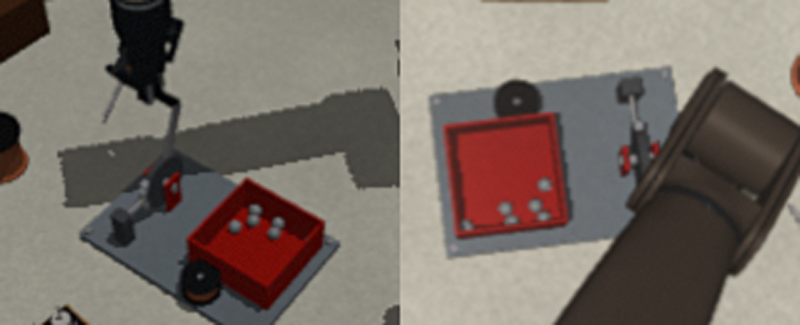

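View pics/endfull.png

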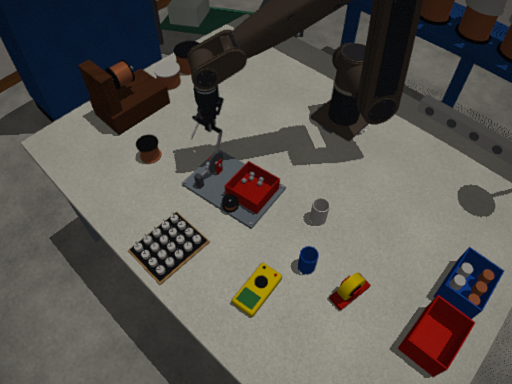

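The pictures show the gripper on the grip with the lever swung over, all six balls in the pan, and the blue cup upright at (308,260). Nothing else has moved. A small move to the seated position, then I'll hand in.

```bash
python3 -m handwheel '{"gripper":[-1,-1,-1,-1],"dp":[[-0.0099,-0.0013,-0.003],[0,0,0],[0,0,0],[0,0,0]],"rot":[[0,0,0],[0,0,0],[0,0,0],[0,0,0]]}'
python3 - <<'E'
from h import *
s=sense();p=s["tool_pos"];sx=p[0]*.9914+p[1]*.1305-.518;th=.5-np.arcsin(sx/.12);print(th,s["contact_force"],s["grasp_force"])
if .83<th<.95: print(hand_in())
E
```

```text
t: 36.95
tool_pos: [0.505, -0.2117, 0.3264]
tcp_rot: [0.001, 0.659, 0.752, 0.002]
contact_force: [-2.6, 2.1, 5.8]
opening: 0.0135
grasp_force: 60.7
0.884345064254722 [-2.60648527  2.1305618   5.83892636] 60.689547657966614
the job is handed in; nothing more can be done
None
```

All six balls are in the red pan, the blue cup is upright back where it stood, and I handed in at 37 s still holding the lever grip at about 0.88 rad, just past the third click and short of the fourth; no verdict came back.

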